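# Vacuum leak test of a dosing syringe

### The arm

A 7-joint arm with a two-finger parallel gripper is mounted at the origin on a cart in front of the work surface, level with it; the furniture and walls round the work are solid. World frame = base frame: x ahead of the robot, y to its left, z up, the work surface at z = 0. Lengths are in m, angles in degrees, forces in N, time in s.
With the tool pointing down it reaches from about 0.425 to 1.025 m from the base axis. Payload 3.6 kg.
Tool frame: the origin (TCP) lies between the finger pads; the fingertips stand r.tip_reach ahead of it and the grasp point (between the pads) is the TCP (r.tip_reach is the distance from the TCP to the fingertips, in m); x points along the fingers, z is the direction in which the jaws open and shut, and the axes are right-handed (so a half turn about x gives the same grasp; the last joint's range is limited). The gripper opens to 85 mm and grips with 20 to 120 N. Pads are 22 mm wide; open, the fingers measure 114 mm over their backs; the gripper's body (76 mm by 85 mm) begins 54 mm behind the grasp point. The pads swing forward as they close: fully open they stand 13 mm farther back than shut.
Start: joints at [71.648, 33.873, 2.773, 92.16, -1.908, 54.013, -1.931], TCP at [0.163, -0.706, 0.25] pointing down, gripper open.
Joint ranges: [-153.93, 153.93], [-27.13, 128.08], [-72.61, 78.16], [10.71, 143.7], [-87.88, 267.88], [4.46, 118.87], [-176.78, 176.78]. Speed limits (degrees/s): [147.25, 147.25, 180, 180, 180, 180, 180].

### API

Orientations are given as a 3x3 rotation matrix whose columns are the frame's x, y, z axes.
In Python, from rig import r gives the robot as it stands.
- The arm moves only by the tool send_rows, never from a script. Its argument "commands" is a list that holds one entry, the list of rows, each a list of 5 numbers: the closure in counts, from 0 (fully open) to 255 (shut), then the shift along the tool's x, y, z in m, then the turn about the tool's x in rad. In form: [[[grip, x, y, z, spin], ...]]. A call has 1 to 5 rows; each row is the pose to reach, as a shift and turn from the pose commanded when the call began, along the tool's axes at that moment; what a row does not reach only later rows make up. A row lasts 1/8 s, in which the tool goes at most 62.5 mm and 10.7 degrees, less where a joint would pass 70% of its speed; a pose out of reach is approached as far as the arm can. A call with a gripper value outside its range is refused whole. The fingers move at their own pace and stop on an object; "newtons" is the grip in N (left out, the last holds). Time passes only in rows, so rows that repeat a pose let the fingers close. It gives the time, the measured TCP pose, the force and the opening at its end, in the units of the state.
- r.state(): the state, without advancing time (a new reading comes with each control period).
- r.read_camera(name): name is "scene" or "top"; returns the picture (384x512x3 uint8, red, green, blue); there is no depth.
- r.camera_params(name): a dict with "mtx" (3x3 intrinsics, pixels), "distortion" ([k1, k2, p1, p2, k3] as OpenCV has them; the pictures are not rectified), "T" (4x4, takes a point from camera to world coordinates). Camera axes: x right, y up, looking along -z (the intrinsics and any distortion apply to the point x, -y, -z); pixel columns grow to the right and rows downward; lengths in m; the calibration is good to about 2 mm. A picture is of the moment at which its call begins. camera_params takes no time and is no camera call.
- r.close_job(): hands the job in, once; it reports no verdict.
The state is a dict: "time_s": time; "qpos": joint angles; "qvel": joint speeds; "effort": joint torques, N m; "tcp_pos": TCP position; "tool_rot": TCP orientation; "contact_force": force on the tool from outside, world axes, zero at the start; "torque": the same for the moment, N m; "width": finger opening in m.
Only numpy, scipy, OpenCV 4.12 (cv2) and the standard library are available. Lean on these libraries where they do the work, as an engineer would, in place of code of your own. Each camera call takes 0.05 s, during which the arm holds its last target. There are 200 camera calls.

### The job

Leak-test the glass syringe in the bench stand: first press the blanking cap fully home on its nozzle, and only then take hold of the plunger's knob and draw the plunger out until the front edge of the piston lies under the marker ring on the barrel. The vacuum pulls the plunger back, so the program finishes while still holding the knob, with the piston steady under the ring. Do not disturb the bottle, forceps, timer, pen and marker lying about.

Things in the scene. Friction and masses are not known exactly. Their poses are not given: they have to be found in the camera images.
- stand: fixed grey stand, base 150 x 74 x 14 mm, two aluminium clamps (46 mm wide, 91 mm high, screw heads to 100 mm) holding a level clear glass syringe barrel, 30 mm in diameter. Origin on the table under the barrel; its axis runs along x, 70 mm up. Capped nozzle at the +x end, knob at the -x end, pointing to the robot or its left; barrel with metal ends from x = -68 to +58 mm
- cap (a joint): slide of the blanking cap along the nozzle: 0 = backed off by 8 mm, 0.008 m = fully home (hard stop); grows as the cap is pushed toward the barrel (the stand's -x). A detent friction of about 5 N keeps it where it is left. It starts backed off by 5 to 8 mm
- cap_face (a point): centre of the flat outer end face of the blanking cap, a grey ribbed plastic cap 15 mm in diameter and 21 mm long (19 mm collar at its barrel end), on the syringe axis; x points outward, away from the barrel, as the stand's. The space beyond it is free
- plunger: the plunger: black rubber piston inside the glass, steel rod 8 mm in diameter and the black pull knob. Axes as the stand's; its origin coincides with the stand's when the plunger is fully in (as at the start) and moves toward -x as it is drawn out, up to 60 mm. It is pulled back in with about 5 N when in and 9 N at 50 mm, and returns when let go
- knob_grip (a point): grip point of the black pull knob, on the syringe axis, middle of a cylinder 21 mm in diameter and 26 mm long along the axis; a disc 32 mm in diameter and 5 mm thick closes its outer (-x) end. With the plunger in, the cylinder's inner end is 10 mm from the barrel's metal end. Can be pinched from above across the axis
- piston_edge (a point): centre of the piston's front face (the one toward the nozzle), the edge that is read against the ring; 135 mm from knob_grip along +x, and moves with the knob
- marker_ring: aluminium ring round the glass barrel, 6 mm wide along the axis, 38 mm in diameter with a small screw on top: the mark. Fixed where it is set. Origin at its centre, on the syringe axis; x along the axis as the stand's. It sits 20 to 45 mm from the piston's starting edge, toward the knob
- reagent_bottle: amber bottle with black cap, 46 mm in diameter, 98 mm high, loose, about 10 cm beside the stand (its +y side); origin at the centre of its underside
- forceps: steel forceps, 14 x 132 x 9 mm, lying loose beside the stand (its -y side); origin under its centre
- timer: white kitchen-type timer with a black knob, 66 x 66 x 44 mm, loose, near the table's front edge; origin at the centre of its underside
- pen_black: ball pen, 9 x 134 x 9 mm, lying loose right of the tube racks; origin under its centre
- marker_red: two-ended marker pen, 12 x 124 x 13 mm, lying loose right of the tube racks; origin under its centre

How it is judged (in metres and radians):
On the way, in this order (a step that is already met when the one before it is completed fails the run):
1. the blanking cap is pressed fully home (value of joint cap above 0.007 m), for 0.2 s.
2. the plunger is held and drawn until the piston's front edge lies under the marker ring (contact force between the fingers and plunger above 2 N and x of piston_edge in the frame of marker_ring between -0.003 and 0.003 m), for 0.3 s.
At the end, for the whole second after the job is handed in: The cap is within 1 mm of fully home, the fingers hold the plunger (more than 2 N of contact) and the piston's front edge stays under the 6 mm wide marker ring (within 3 mm of its middle), at rest, through the last second (all of step 2 and value of joint cap above 0.007 m and linear speed of plunger below 0.01 m/s); the arm keeps its last pose, push and grip.
It fails at once if the plunger is drawn more than 6 mm before the cap is home (x of plunger in the frame of stand below -0.006 m and value of joint cap below 0.0065 m).
It fails at once if a bystander is moved more than 2 cm (distance of any of reagent_bottle, forceps, timer, pen_black, marker_red from where it was at the start of the episode above 0.02 m).
It fails at once if the bottle is tipped over (angle between reagent_bottle's own z axis and vertical above 0.5 rad).
It also fails if it takes over 45 s, if anything falls off the work surface, if the arm or the gripper's body presses on something with over 40 N, if the wrist force passes 120 N, or if a joint passes its speed limit or range.

## Working session

There is one attempt and no reset: what is moved stays moved. The work goes in short steps, Python scripts to look and compute and a tool call to move; the robot and the scene stay as the last step left them, time stands still between calls to the robot, and variables do not carry over. Pictures are saved under pics/ and viewed, about 8 in all and at most 12, crops included, and the job is handed in when it is done.

Besides the shell and the picture viewer there is one more tool, called after ">>>" as name([rows], argument=value, ...), one row to a line, values as JSON. send_rows: Moves the arm, as the interface text tells. Its arguments: {"type":"object","properties":{"commands":{"type":"array"},"newtons":{"type":"number"}},"required":["commands"]}

```bash
ls; mkdir -p pics
python3 - <<'E'
from rig import r
import cv2,numpy as np
np.set_printoptions(precision=4,suppress=True)
for n in ("scene","top"):
    im=r.read_camera(n)[:,:,::-1]; cv2.imwrite(f"pics/{n}0.png",im)
    p=r.camera_params(n); print(n,p["mtx"],p["distortion"],p["T"])
print(r.state(),r.tip_reach)
a=cv2.imread("pics/scene0.png")
E
```

```text
pics
scene [[372.6811   0.     262.6994]
 [  0.     372.6811 191.7775]
 [  0.       0.       1.    ]] [-0.0159  0.      0.      0.      0.    ] [[ 0.666   0.3845 -0.6392 -0.0539]
 [-0.7458  0.3264 -0.5807 -0.4806]
 [-0.0147  0.8635  0.5042  0.5166]
 [ 0.      0.      0.      1.    ]]
top [[351.048   0.    246.087]
 [  0.    351.048 194.964]
 [  0.      0.      1.   ]] [-0.108  0.     0.     0.     0.   ] [[ 0.0509  0.9723 -0.2283  0.3213]
 [-0.9987  0.0486 -0.0157  0.0292]
 [-0.0042  0.2288  0.9735  0.9456]
 [ 0.      0.      0.      1.    ]]
{'time_s': 0.1, 'qpos': array([71.6498, 33.9221,  2.768 , 92.2297, -1.9066, 54.0122, -1.9318]), 'qvel': array([-0.0097, -0.1857,  0.0179, -0.1894, -0.0546,  0.0278,  0.0701]), 'effort': array([  0.0058, -55.    ,   1.5527, -19.8827,   0.0095,   0.0038,
        -0.    ]), 'tcp_pos': array([ 0.1628, -0.7057,  0.2492]), 'tool_rot': array([[-0.0006,  0.9744,  0.2249],
       [ 0.002 ,  0.2249, -0.9744],
       [-1.    , -0.0001, -0.0021]]), 'contact_force': array([-0.4895, -0.0091,  0.7884]), 'torque': array([-0.0136,  0.0161, -0.0022]), 'width': 0.0856189762176981} 0.019
```

View pics/scene0.png

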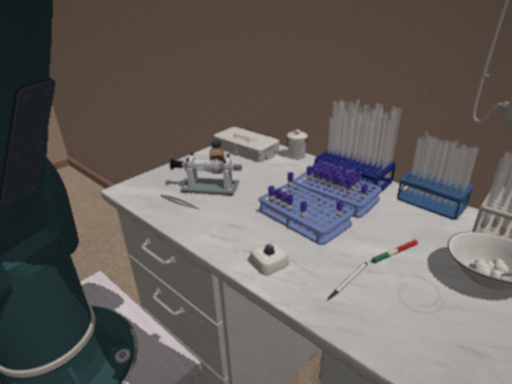

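View pics/top0.png

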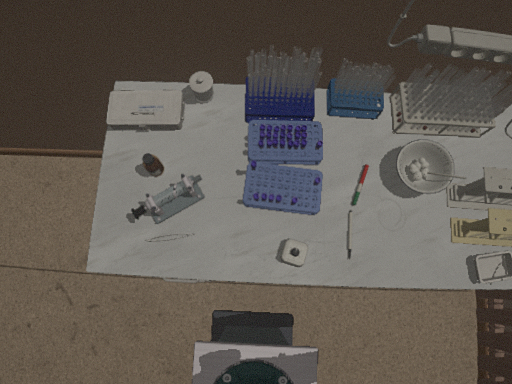

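The top view shows the stand near (172,200), with the knob at about (138,212) and the cap at about (197,180). The bottle is at (153,163) and the forceps at (170,238). The next step is enlarged crops.

Run:
```python
import cv2,numpy as np
a=cv2.imread("pics/top0.png")[140:250,120:220]
b=cv2.imread("pics/scene0.png")[135:215,155:255]
a=cv2.resize(a,None,fx=5,fy=5,interpolation=cv2.INTER_CUBIC);a=cv2.convertScaleAbs(a,alpha=1.5)
b=cv2.resize(b,None,fx=8,fy=7.5,interpolation=cv2.INTER_CUBIC)
b=cv2.convertScaleAbs(b,alpha=1.3)
cv2.imwrite("pics/topc.png",a);cv2.imwrite("pics/scenec.png",b)
```

```text
(no output)
```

View pics/topc.png

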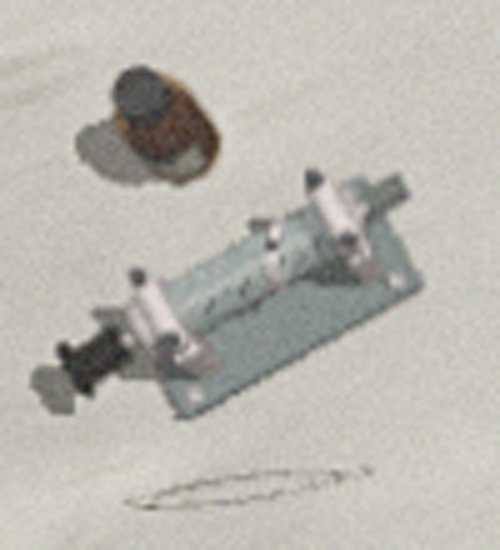

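View pics/scenec.png

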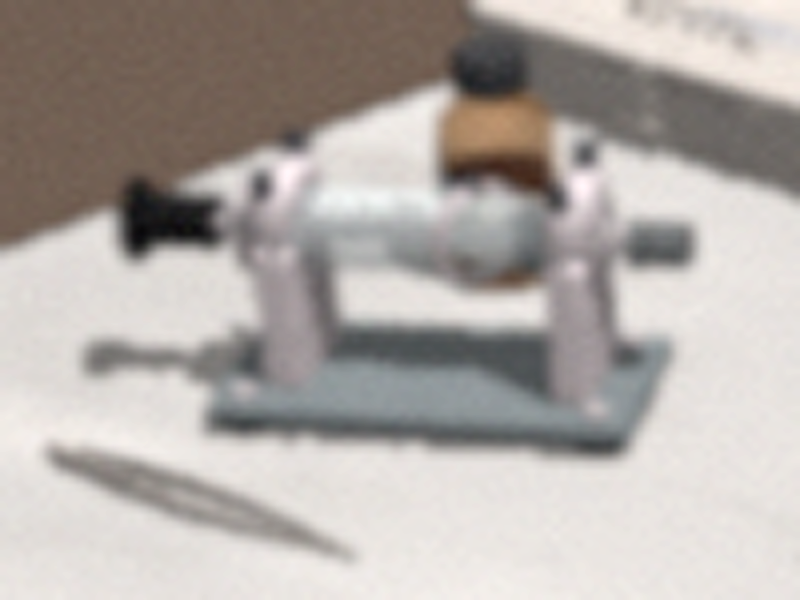

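The crops show the knob disc at about (72,368) in the top crop and (130,218) in the scene crop. The cap face is at (405,187) and (692,243), and the ring at about (271,248) and (460,240). The piston is the dark area just left of the right-hand clamp. Next I'll triangulate these and take profiles along the axis.

```bash
cat > h.py <<'E'
import numpy as np,cv2
from rig import r
np.set_printoptions(precision=4,suppress=True)
P={n:r.camera_params(n) for n in("scene","top")}
def ray(n,uv):
    p=P[n];x,y=cv2.undistortPoints(np.array([[uv]],float),np.array(p["mtx"]),np.array(p["distortion"]))[0,0]
    T=np.array(p["T"]);d=T[:3,:3]@[x,-y,-1];return T[:3,3],d/np.linalg.norm(d)
def plane(n,uv,z):
    o,d=ray(n,uv);return o+d*(z-o[2])/d[2]
def tri(a,b):
    A=0;B=0
    for n,uv in(("top",a),("scene",b)):
        o,d=ray(n,uv);M=np.eye(3)-np.outer(d,d);A=A+M;B=B+M@o
    X=np.linalg.solve(A,B)
    return X,[np.linalg.norm((np.eye(3)-np.outer(d,d))@(X-o)) for o,d in(ray("top",a),ray("scene",b))]
def proj(n,X):
    p=P[n];T=np.array(p["T"]);c=T[:3,:3].T@(np.asarray(X)-T[:3,3])
    return cv2.projectPoints(np.array([[c[0],-c[1],-c[2]]]),np.zeros(3),np.zeros(3),np.array(p["mtx"]),np.array(p["distortion"]))[0][0,0]
tc=lambda u,v:(120+(u+.5)/5-.5,140+(v+.5)/5-.5)
sc=lambda u,v:(155+(u+.5)/8-.5,135+(v+.5)/7.5-.5)
E
python3 - <<'E'
from h import *
for k,a,b in(("disc",(72,368),(130,218)),("cap",(405,187),(692,243)),("ring",(271,248),(460,240))):
    print(k,tri(tc(*a),sc(*b)),"top@.07",plane("top",tc(*a),.07),"sc@.07",plane("scene",sc(*b),.07))
for a in((425,287),(180,418)):print("base top",plane("top",tc(*a),.014))
for a in((672,348),(620,448),(208,425)):print("base sc",plane("scene",sc(*a),.014))
A=plane("top",tc(72,368),.07);B=plane("top",tc(405,187),.07);print(np.linalg.norm(A-B),np.degrees(np.arctan2(*(B-A)[1::-1])))
A=plane("scene",sc(130,218),.07);B=plane("scene",sc(692,243),.07);print(np.linalg.norm(A-B),np.degrees(np.arctan2(*(B-A)[1::-1])))
E
```

```text
disc (array([0.4635, 0.3284, 0.0702]), [np.float64(0.0009834913656407197), np.float64(0.000983491365640747)]) top@.07 [0.4644 0.3279 0.07  ] sc@.07 [0.463  0.3294 0.07  ]
cap (array([0.5686, 0.1629, 0.0727]), [np.float64(0.0009173823770802022), np.float64(0.0009173823770801221)]) top@.07 [0.5687 0.1639 0.07  ] sc@.07 [0.5732 0.1663 0.07  ]
ring (array([0.5317, 0.2332, 0.066 ]), [np.float64(0.0024198176112709222), np.float64(0.0024198176112709244)]) top@.07 [0.5326 0.2308 0.07  ] sc@.07 [0.5244 0.2281 0.07  ]
base top [0.5284 0.1569 0.014 ]
base top [0.4494 0.2842 0.014 ]
base sc [0.5843 0.1905 0.014 ]
base sc [0.5208 0.1514 0.014 ]
base sc [0.4418 0.2695 0.014 ]
0.1943890975836925 -57.53976771393152
0.1968692067478694 -55.953036642476114
```

```bash
cat >> h.py <<'E'
ang=np.radians(-57.9);U=np.array([np.cos(ang),np.sin(ang),0]);N=np.array([-U[1],U[0],0]);O=np.array([.5203,.2402,.07]);Z=np.array([0,0,1.])
def strip(n,im,R,s0=-125,s1=110,k=3,hw=25,up=6):
    "rectified strip along the syringe: columns s (k px/mm), rows across, at the camera-facing surface height R"
    c=np.array(P[n]["T"])[:3,3]-O; c=c-U*(c@U); c/=np.linalg.norm(c); t=np.cross(c,U)
    s=np.arange(s0,s1,1/k);w=np.arange(-hw,hw,1/k)
    m=np.array([[proj(n,O+U*(a/1e3)+t*(b/1e3)+c*R) for a in s] for b in w]).astype(np.float32)
    return cv2.remap(im,m[...,0],m[...,1],cv2.INTER_CUBIC)
E
cat > prof.py <<'E'
from h import *
import sys
tag=sys.argv[1]
out=[]
for n in("top","scene"):
    im=np.mean([r.read_camera(n).astype(float) for _ in range(6)],0).astype(np.float32)
    S=strip(n,im,0.012)
    if n=="top" : S=S[::-1] if False else S
    S=np.clip(S*1.3,0,255).astype(np.uint8)[:,:,::-1].copy()
    for a in range(-120,110,10):
        cv2.line(S,((a+125)*3,0),((a+125)*3,4 if a%50 else 12),(0,0,255),1)
    out.append(S)
cv2.imwrite(f"pics/strip{tag}.png",cv2.resize(np.vstack(out),(705,600),interpolation=cv2.INTER_CUBIC))
E
python3 prof.py 0
```

```text
(no output)
```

View pics/strip0.png

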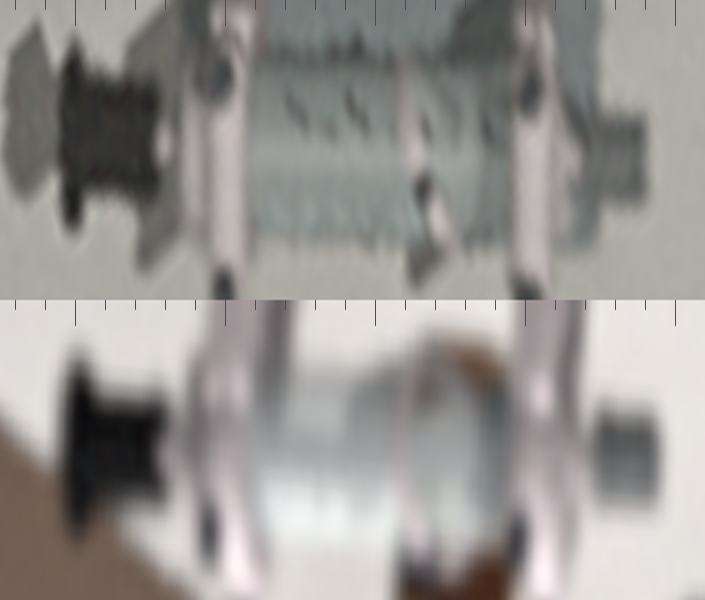

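In the strips (3 px/mm, s=0 at column 375), the top view puts the knob disc at columns 60-82 and its inner end at about 160. The ring is at about 405-440 in the top view and 405-415 in the scene view. The origin therefore needs to shift about +6 mm along the axis. I'll refine this at pixel level by casting rays onto the ring and knob cylinders.

```bash
cat > pix.py <<'E'
from h import *
def cyl(n,uv,R):
    "s (mm) along axis and polar angle (deg from vertical, + toward stand +y) of the camera-facing hit on the cylinder"
    o,d=ray(n,uv);q=o-O;a=np.array([q@N,q@Z]);b=np.array([d@N,d@Z])
    A=b@b;B=a@b;C=a@a-R*R;D=B*B-A*C
    if D<0:return None
    k=(-B-D**.5)/A;h=q+d*k;return h@U*1e3,np.degrees(np.arctan2(h@N,h@Z))
def avg(n,k=8):return np.mean([r.read_camera(n).astype(float) for _ in range(k)],0)
E
python3 - <<'E'
from pix import *
for n in("top","scene"):
    im=avg(n);np.save(f"pics/{n}.npy",im)
    print(n,"ring R-G by s bin; all polar angles")
    ys,xs=np.mgrid[0:384,0:512]
    lo=proj(n,O);L=[]
    K=[];C=[]
    for v in range(int(lo[1])-45,int(lo[1])+45):
        for u in range(int(lo[0])-60,int(lo[0])+60):
            px=im[v,u]
            h=cyl(n,(u,v),.0165)
            if h and -12<h[0]<36: L.append((*h,px[0]-px[1],px.sum()/3))
            h=cyl(n,(u,v),.0085)
            if h and -118<h[0]<-60:K.append((h[0],px.sum()/3))
            h=cyl(n,(u,v),.006)
            if h and 70<h[0]<110:C.append((h[0],px.sum()/3,px[0]-px[1]))
    L=np.array(L);K=np.array(K);C=np.array(C)
    for s in range(-12,36,2):
        m=L[(L[:,0]>=s)&(L[:,0]<s+2)]; print(s+1,len(m),m[:,2:].mean(0).round(1),end="; ")
    print()
    m=L[L[:,2]>L[:,2].mean()+1.5*L[:,2].std()];print(m[np.argsort(m[:,1])].round(1))
    print("knob");
    for s in range(-118,-60,2):print(s+1,K[(K[:,0]>=s)&(K[:,0]<s+2)][:,1].mean().round(0),end="; ")
    print("\ncap")
    for s in range(70,110,2):print(s+1,C[(C[:,0]>=s)&(C[:,0]<s+2)][:,1:].mean(0).round(0),end="; ")
    print()
E
```

```text
top ring R-G by s bin; all polar angles
-11 12 [ -3.4 105.3]; -9 9 [ -3.7 105.7]; -7 11 [ -3.6 101.1]; -5 11 [ -3.  100.4]; -3 9 [ -3.9 100. ]; -1 10 [ -3.9 101.7]; 1 12 [ -3.6 104.2]; 3 10 [ -4.  105.7]; 5 8 [-2.9 98.3]; 7 11 [ -1.8 104.3]; 9 11 [ -0.2 109.6]; 11 11 [  0.5 112.2]; 13 10 [  0.6 109.9]; 15 9 [ -0.6 100.8]; 17 10 [ 0.  93.7]; 19 11 [  0.5 104.4]; 21 11 [ -0.8 109.7]; 23 8 [ -2. 105.]; 25 10 [ -1.  104.6]; 27 10 [ -2.3 101.3]; 29 11 [ -3.4 102.7]; 31 8 [-3.8 99.8]; 33 11 [-3.4 98. ]; 35 11 [-3.5 92.1]; 
[[ 10.4 -84.1   4.1  88. ]
 [  8.3 -74.9   3.8  86.9]
 [  9.7 -62.3   4.  100.9]
 [  7.6 -56.7   3.6  93.3]
 [ 11.1 -52.1   3.9 109.7]
 [  8.9 -47.2   4.5 105.3]
 [ 12.4 -43.1   3.5 114.7]
 [ 10.2 -38.6   4.9 115.1]
 [ 13.7 -34.8   2.6 116.3]
 [  8.  -34.2   3.9 108.6]
 [ 11.5 -30.5   6.1 124.7]
 [ 14.9 -26.8   4.8 119.9]
 [  9.3 -26.2   4.  117.9]
 [ 12.7 -22.6   5.2 135.2]
 [ 16.1 -19.    4.2 132.5]
 [ 10.5 -18.5   3.4 127.8]
 [ 13.9 -14.9   6.  144.5]
 [ 17.3 -11.3   3.5 124.6]
 [ 11.7 -10.7   3.8 132.7]
 [ 15.1  -7.1   6.1 118.2]
 [ 19.7   4.8   2.9  98.9]
 [ 20.8  1
[... 1802 characters left out ...]
 6.5  153.8]
 [  13.4   -7.8    7.4  157. ]
 [  11.2   18.4    6.9  132.5]]
knob
-117 125.0; -115 127.0; -113 129.0; -111 133.0; -109 102.0; -107 61.0; -105 53.0; -103 26.0; -101 14.0; -99 17.0; -97 17.0; -95 28.0; -93 23.0; -91 26.0; -89 22.0; -87 38.0; -85 37.0; -83 31.0; -81 57.0; -79 38.0; -77 38.0; -75 62.0; -73 65.0; -71 89.0; -69 114.0; -67 113.0; -65 102.0; -63 97.0; -61 101.0; 
cap
71 [102.   2.]; 73 [85. -1.]; 75 [73. -0.]; 77 [75. -2.]; 79 [78. -1.]; 81 [91. -2.]; 83 [76. -1.]; 85 [80. -1.]; 87 [86. -1.]; 89 [107.   1.]; 91 [84. -0.]; 93 [124.   1.]; 95 [160.   3.]; 97 [174.   4.]; 99 [175.   3.]; 101 [177.   4.]; 103 [176.   4.]; 105 [176.   3.]; 107 [176.   3.]; 109 [176.   4.];
```

Run:
```python
import cv2,numpy as np
o=[]
for n,(u,v,w,h),k in(("top",(140,165,66,60),9),("scene",(170,145,66,60),9)):
    a=np.load(f"pics/{n}.npy")[v:v+h,u:u+w]
    m=a.mean(2,keepdims=True);a=np.clip((m+(a-m)*3)*1.5,0,255).astype(np.uint8)[:,:,::-1]
    o.append(cv2.resize(a,(400,364),interpolation=cv2.INTER_NEAREST))
cv2.imwrite("pics/zoom.png",np.hstack(o))
```

```text
(no output)
```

View pics/zoom.png

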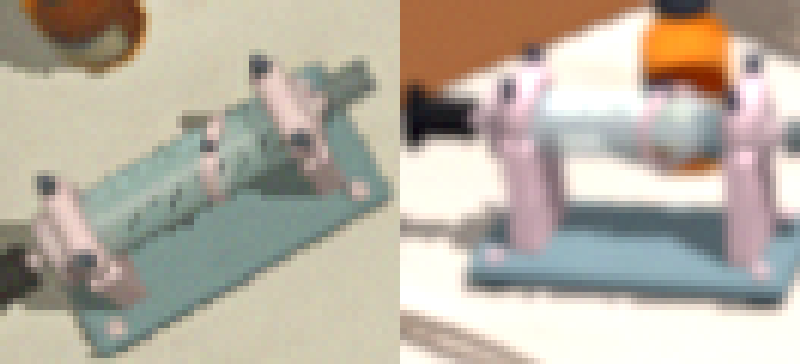

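Run:
```python
from pix import *
im=np.load("pics/top.npy");n="top"
def patch(im,s0,s1,z,thr=0):
    L=[]
    for v in range(160,230):
        for u in range(130,215):
            q=plane(n,(u,v),z)-O; s,w=q@U*1e3,q@N*1e3
            if s0<s<s1 and abs(w)<26: L.append((s,w,im[v,u,0]-im[v,u,1],im[v,u].mean()))
    return np.array(L)
for nm,s0,s1,z in(("clampL",-66,-36,.09),("clampR",36,70,.09),("ring",-2,36,.08)):
    L=patch(im,s0,s1,z);print(nm)
    for w in range(-24,24,4):
        m=L[(L[:,1]>=w)&(L[:,1]<w+4)];k=np.clip(m[:,2]+2,0,None);
        print(w+2,(k@m[:,0]/k.sum()).round(1),k.sum().round(0),end=" | ")
    print()
print("raw R-G rows 181..202, cols 168..182"); print(np.round(im[181:202,168:183,0]-im[181:202,168:183,1]).astype(int))
print("mean");print(np.round(im[181:202,168:183].mean(2)).astype(int))
for s in(5,10,15,20):print(s,[proj(n,O+U*s/1e3+N*.019*np.sin(f)+Z*.019*np.cos(f)).round(1).tolist() for f in np.radians([-90,-50,-17,20,60])])
```

```text
clampL
-22 -49.6 88.0 | -18 -52.9 65.0 | -14 -51.0 82.0 | -10 -52.6 110.0 | -6 -53.5 98.0 | -2 -51.8 102.0 | 2 -53.5 106.0 | 6 -51.6 97.0 | 10 -49.8 107.0 | 14 -49.5 84.0 | 18 -49.3 66.0 | 22 -51.6 56.0 | 
clampR
-22 52.8 53.0 | -18 55.5 48.0 | -14 54.8 52.0 | -10 56.6 89.0 | -6 56.0 107.0 | -2 56.5 90.0 | 2 55.5 97.0 | 6 53.9 86.0 | 10 52.0 74.0 | 14 54.7 108.0 | 18 53.0 73.0 | 22 51.9 60.0 | 
ring
-22 17.2 4.0 | -18 9.4 20.0 | -14 9.7 21.0 | -10 10.4 36.0 | -6 12.2 30.0 | -2 13.5 31.0 | 2 16.0 25.0 | 6 19.8 26.0 | 10 22.1 43.0 | 14 17.8 56.0 | 18 17.6 82.0 | 22 17.5 79.0 | 
raw R-G rows 181..202, cols 168..182
[[ 2  2  2  2  2  3  1  1  1  1  2  2  0 -2 -3]
 [ 1  3  2  1  2  1  2  2  3  1  0 -2 -3 -4 -2]
 [ 1  1  3  2  1  2  2  2  2 -1 -3 -6 -4 -4 -4]
 [ 1  2  2  0  1  1  4  6  4 -3 -6 -5 -3 -5 -4]
 [ 2  2  2  2  0  0  4  6  4 -4 -4 -4 -5 -4 -3]
 [ 2  3  0 -3 -4  0  6  5  2 -2 -5 -4 -5 -2 -3]
 [ 1  0 -3 -6 -5 -1  7  6 -1 -2 -2 -4 -3 -3 -3]
 [-3 -5 -6 -5 -6 -2  2  3 -2 -2 -3 -2 -3 -2 -4]
 [-6 -5 -6 -5 -5 -1  1  2 -2 -3 -3 -3 -2 -4 -5]
 [-6 -4 -6 -4 -5  2  6  4 -2 -2 -3 -2 -3 -4 -4]

[... 1492 characters left out ...]
 100  97  93  93 101  95  82  71  81  82  81  77]
 [ 85  84  97  96  94  88  82  87  88  82  81  95  95  96  94]
 [ 69  94  95  91  84  75  69  84  91  90  93  94  94  95  95]
 [ 82  91  85  78  71  81  82  92  93  94  94  93  94  92  95]
 [ 87  83  70  64  80  96  94  93  92  94  95  91  93  93  93]
 [ 74  67  60  62  93  95  94  93  93  92  92  93  95  94  95]]
5 [[174.7, 199.0], [173.0, 196.5], [170.9, 192.9], [168.9, 188.9], [167.9, 186.4]]
10 [[176.4, 198.1], [174.7, 195.5], [172.7, 192.0], [170.6, 188.0], [169.6, 185.5]]
15 [[178.2, 197.2], [176.5, 194.6], [174.4, 191.0], [172.4, 187.0], [171.3, 184.6]]
20 [[179.9, 196.2], [178.2, 193.7], [176.2, 190.1], [174.1, 186.1], [173.1, 183.7]]
```

Run:
```python
from pix import *
im=np.load("pics/scene.npy");n="scene"
print("cols 208..224 rows 156..174");d=im[156:175,206:224]
print(np.round(d[...,0]-d[...,1]).astype(int));print(np.round(d.mean(2)).astype(int))
for a in(0,-24):
  V=N*np.cos(np.radians(a))-U*np.sin(np.radians(a)) 
  for s in(10,16):print(a,s,[proj(n,O+U*s/1e3+V*.0175*np.sin(f)+Z*.0175*np.cos(f)).round(1).tolist() for f in np.radians([-150,-120,-90,-60,-30,0,30])])
```

```text
cols 208..224 rows 156..174
[[ 4  4  5  6 13 19 19 19 19 19 20 20 20 21 20 20 20 16]
 [ 4  4  5  5  8 14 15 14 15 17 18 19 20 20 21 21 20 15]
 [ 4  4  4  4  3  7  8  6  8 11 13 13 16 20 21 21 20 14]
 [ 3  3  3  1  0  2  4  4  5  8 10  9 10 15 18 20 18 12]
 [ 0  1  0 -1  0  4  7  6  4  4  6  5  6  8 11 11 12  8]
 [-1 -2 -2 -2  2  6  7  4  2  0  0  0  2  4  4  5  6  4]
 [-2 -3 -3 -1  4  7  5  1 -1 -2 -2 -2 -1  1  0  1  2  2]
 [-2 -2 -1  2  6  6  2 -1 -3 -2 -2 -2 -2 -2 -2 -2  0  4]
 [-2 -2  0  3  6  4  0 -2 -2 -3 -1 -2 -2 -3 -4 -4  0  5]
 [-1 -2  1  4  6  2 -2 -2 -2 -2 -2 -2 -2 -3 -3 -3  1  5]
 [-2 -2  1  4  5  1 -2 -3 -2 -2 -2 -2 -3 -2 -3 -3  0  5]
 [-2 -2  0  4  4  1 -2 -2 -2 -1 -1 -3 -2 -2 -4 -3  0  4]
 [-1 -2  0  4  4  2 -1  0  0 -1 -1 -1 -1 -2 -3 -3 -1  3]
 [-1 -2  0  3  6  5  3  2  1  1  0  0  0  1 -2 -3 -1  2]
 [ 0  0  0  3  6  6  6  4  3  1  1  2  4  3  1  0  1  4]
 [ 2  1  1  3  4  5  6  5  4  3  5  8 10 10  9  7  7  7]
 [ 4  2  2  3  3  4  4  5  6  8 11 14 16 15 14 12 10  8]
 [ 4  4  4  3  3  3  3  4  6  8  9 10 10 10  9  8  7  6]
 [ 4  3  3  4  4  3  4  3  4  5  5  5  4  5  5
[... 1213 characters left out ...]
[162 156 150 144 132 118 102  89  86  84  78  71  66  68  77  90 102 112]
 [172 171 170 167 159 147 130 115 110 107 105 104 103 105 115 128 132 125]
 [174 174 175 173 172 168 160 153 151 150 150 151 151 152 156 162 157 136]]
0 10 [[211.1, 172.5], [210.2, 171.4], [209.6, 168.9], [209.6, 165.6], [210.1, 162.4], [211.0, 160.2], [212.0, 159.6]]
0 16 [[213.2, 172.6], [212.3, 171.6], [211.8, 169.1], [211.8, 165.7], [212.3, 162.5], [213.1, 160.3], [214.1, 159.7]]
-24 10 [[209.9, 172.3], [208.1, 171.1], [207.2, 168.5], [207.5, 165.2], [208.9, 162.2], [211.0, 160.2], [213.1, 159.8]]
-24 16 [[212.0, 172.4], [210.3, 171.2], [209.4, 168.6], [209.7, 165.4], [211.1, 162.3], [213.1, 160.3], [215.3, 159.9]]
```

The ring is set skewed, about 24° in yaw. A skewed ring centred at s≈16 in my provisional frame matches both views. I'll fit its centre briefly and compute the first moves.

```bash
cat >> h.py <<'E'
Y=np.array([U[0],U[1],0]); R0=np.array([[-0.0,.9744,.2249],[0,.2249,-.9744],[-1,0,0]])
def at(s,z=.07): # s in mm in the true stand frame (O shifted 5.2 mm)
    return np.array([*(O+U*(s+5.2)/1e3)[:2],z])
E
python3 - <<'E'
from h import *
from scipy.optimize import least_squares
obs={"top":[(174.9,184.5),(174.6,186),(174.2,190.5),(174.2,193),(174.4,195),(175,197)],
"scene":[(212.4,160),(211.6,161),(211,162),(210.4,163.3),(210,165),(209.6,167),(209.5,168),(210,169.3),(211.1,170.5)]}
f=np.radians(np.arange(-180,181,2))
def curve(n,s,a):
    V=N*np.cos(a)-U*np.sin(a);return np.array([proj(n,O+U*s/1e3+V*.0180*np.sin(k)+Z*.0180*np.cos(k)) for k in f])
def res(p,ns):
    o=[]
    for n in ns:
        C=curve(n,*p); 
        o+=[np.hypot(*(C-q).T).min() for q in np.array(obs[n])]
    return np.array(o)
for ns in(("top",),("scene",),("top","scene")):
    q=least_squares(res,[15,-.4],args=(ns,),diff_step=.02);print(ns,q.x[0],np.degrees(q.x[1]),q.fun.round(2))
print("approach",at(115,.25),at(115),"U",U)
E
```

```text
('top',) 15.218353919318856 -21.326888814951996 [0.31 0.52 0.5  0.1  0.15 0.22]
('scene',) 13.38207175045076 -7.75510099025982 [0.1  0.11 0.07 0.11 0.16 0.31 0.4  0.1  0.86]
('top', 'scene') 15.473013775236051 -19.284126321469863 [0.44 0.41 0.35 0.13 0.44 0.55 0.41 0.26 0.14 0.13 0.12 0.1  0.05 0.41
 1.13]
approach [0.5842 0.1384 0.25  ] [0.5842 0.1384 0.07  ] U [ 0.5314 -0.8471  0.    ]
```

>>> send_rows([
  [[255,-0.02,0.055,-0.055,0.15],[255,-0.02,0.105,-0.11,0.3],[255,-0.02,0.15,-0.165,0.45],[255,-0.02,0.185,-0.22,0.6],[255,-0.02,0.215,-0.275,0.75]],
], newtons=40)

```text
time_s: 2.12
tcp_pos: [0.2995, -0.4265, 0.2705]
tool_rot: [[0.001, 0.864, -0.503], [-0.001, -0.503, -0.864], [-1.0, 0.001, -0.0]]
contact_force: [1.4, -1.2, 0.1]
width: 0.0001
```

>>> send_rows([
  [[255,0,-0.003,-0.06,0.12],[255,0,-0.006,-0.12,0.24],[255,0,-0.009,-0.18,0.36],[255,0,-0.012,-0.24,0.487],[255,0,-0.015,-0.3,0.487]],
])

```text
time_s: 2.75
tcp_pos: [0.436, -0.1591, 0.2707]
tool_rot: [[0.002, 0.531, -0.847], [-0.001, -0.847, -0.531], [-1.0, 0.001, -0.001]]
contact_force: [1.5, -0.2, 0.5]
width: -0.0003
```

>>> send_rows([
  [[255,0,-0.03,-0.05,0],[255,0,-0.06,-0.1,0],[255,0,-0.09,-0.15,0],[255,0.03,-0.12,-0.205,0],[255,0.07,-0.149,-0.254,0]],
])

```text
time_s: 3.38
tcp_pos: [0.5678, 0.0924, 0.2086]
tool_rot: [[0.004, 0.532, -0.847], [0.001, -0.847, -0.532], [-1.0, 0.001, -0.004]]
contact_force: [0.2, 0.2, -0.3]
width: 0.0001
```

>>> send_rows([
  [[255,0.06,0,0,0],[255,0.11,0,0,0],[255,0.13,0,0,0],[255,0.13,0,0,0],[255,0.13,0,0,0]],
])

```text
time_s: 4.0
tcp_pos: [0.5666, 0.0902, 0.0791]
tool_rot: [[0.002, 0.532, -0.847], [0.0, -0.847, -0.532], [-1.0, 0.001, -0.002]]
contact_force: [-0.1, -0.2, 0.6]
width: -0.0001
```

```bash
cat > say.py <<'E'
from h import *
s=r.state();p=s["tcp_pos"];q=p-at(0)
print("t",s["time_s"],"tcp",p,"s",q@U*1e3,"n",q@N*1e3,"z",p[2]*1e3,"yaw y",np.degrees(np.arctan2(*s["tool_rot"][1::-1,1])),"F.U",s["contact_force"]@U,"F",s["contact_force"],"w",s["width"])
E
python3 say.py
python3 - <<'E'
from h import *
for n in("top","scene"):
    im=r.read_camera(n)[:,:,::-1]
    u,v=proj(n,at(60)).astype(int)
    im=im[v-45:v+35,u-50:u+50];cv2.imwrite(f"pics/{n}1.png",im)
a=np.hstack([cv2.resize(cv2.imread(f"pics/{n}1.png"),(400,320),interpolation=cv2.INTER_CUBIC) for n in("top","scene")])
cv2.imwrite("pics/cap1.png",a)
E
```

```text
t 4.0 tcp [0.5666 0.0902 0.0791] s 146.41610373228156 n -40.49389273013152 z 79.05890304347076 yaw y -57.887951451034006 F.U 0.16688005867108063 F [-0.0625 -0.2362  0.5788] w -0.00010547055338248193
```

View pics/cap1.png

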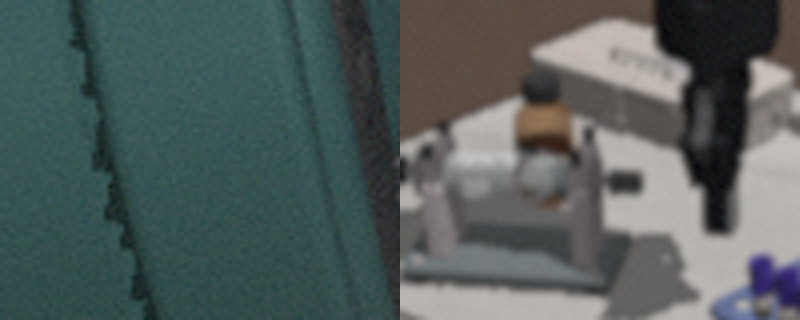

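>>> send_rows([
  [[255,0.005,-0.012,-0.02,0],[255,0.009,-0.025,-0.0405,0],[255,0.009,-0.031,-0.0405,0],[255,0.009,-0.034,-0.0405,0],[255,0.009,-0.034,-0.0405,0]],
])

```text
time_s: 4.72
tcp_pos: [0.581, 0.1401, 0.0689]
tool_rot: [[-0.001, 0.532, -0.847], [-0.001, -0.847, -0.532], [-1.0, -0.0, 0.001]]
contact_force: [0.1, 0.2, 0.3]
width: 0.0001
```

```bash
python3 say.py
```

```text
t 4.725 tcp [0.581  0.1401 0.0689] s 111.83687823315591 n -1.7769015990368313 z 68.9387974179101 yaw y -57.877484645467874 F.U -0.13083510934187806 F [0.0829 0.2065 0.2826] w 0.0001025171951589208
```

>>> send_rows([
  [[255,0,-0.006,-0.002,0],[255,0,-0.011,-0.002,0],[255,0,-0.014,-0.002,0],[255,0,-0.016,-0.002,0],[255,0,-0.018,-0.002,0]],
])

```text
time_s: 5.35
tcp_pos: [0.5751, 0.1547, 0.0692]
tool_rot: [[0.002, 0.53, -0.848], [-0.002, -0.848, -0.53], [-1.0, 0.003, -0.001]]
contact_force: [1.4, -4.8, -0.0]
width: -0.0003
```

```bash
python3 say.py
```

```text
t 5.35 tcp [0.5751 0.1547 0.0692] s 96.32996217480702 n 1.0044391607051049 z 69.23368693640253 yaw y -57.97531314556019 F.U 4.806750212380597 F [ 1.4445 -4.7681 -0.0417] w -0.00026201744503380833
```

>>> send_rows([
  [[255,0,-0.002,0,0],[255,0,-0.004,0,0],[255,0,-0.006,0,0],[255,0,-0.006,0,0],[255,0,-0.006,0,0]],
])

```text
time_s: 5.98
tcp_pos: [0.5723, 0.1589, 0.0693]
tool_rot: [[0.003, 0.529, -0.848], [-0.003, -0.848, -0.529], [-1.0, 0.004, -0.001]]
contact_force: [2.2, -5.7, -0.6]
width: 0.0002
```

```bash
python3 say.py
```

```text
t 5.975 tcp [0.5723 0.1589 0.0693] s 91.34369550932881 n 0.8773508538334127 z 69.25946096081638 yaw y -58.02971355657379 F.U 6.036746344607671 F [ 2.2269 -5.7293 -0.5899] w 0.00016377660157706258
```

Friction is steady at about 6 N, so I'll keep pushing to the hard stop.

>>> send_rows([
  [[255,0,-0.0015,0,0],[255,0,-0.003,0,0],[255,0,-0.0045,0,0],[255,0,-0.006,0,0],[255,0,-0.006,0,0]],
])

```text
time_s: 6.6
tcp_pos: [0.5722, 0.1592, 0.0695]
tool_rot: [[0.008, 0.526, -0.85], [-0.007, -0.85, -0.526], [-1.0, 0.01, -0.003]]
contact_force: [7.5, -13.3, -2.2]
width: -0.0001
```

```bash
python3 say.py
```

```text
t 6.6 tcp [0.5722 0.1592 0.0695] s 91.0203712095977 n 0.8825115152666374 z 69.54473042863422 yaw y -58.25670455299566 F.U 15.293505510155418 F [  7.5273 -13.3316  -2.169 ] w -0.00012461694930671736
```

>>> send_rows([
  [[255,0,-0.003,0,0],[255,0,-0.005,0,0],[255,0,-0.005,0,0],[255,0,-0.005,0,0]],
])

```text
time_s: 7.1
tcp_pos: [0.572, 0.1594, 0.0698]
tool_rot: [[0.012, 0.523, -0.852], [-0.011, -0.852, -0.523], [-1.0, 0.015, -0.004]]
contact_force: [10.9, -18.7, -3.5]
width: 0.0003
```

```bash
python3 say.py
python3 - <<'E'
from h import *
im=r.read_camera("scene")[:,:,::-1]
u,v=proj("scene",at(20)).astype(int)
cv2.imwrite("pics/cap2.png",cv2.resize(im[v-40:v+40,u-55:u+55],(770,560),interpolation=cv2.INTER_CUBIC))
E
```

```text
t 7.1 tcp [0.572  0.1594 0.0698] s 90.75136795328244 n 0.8573175125370023 z 69.79894237507935 yaw y -58.457830589785445 F.U 21.678997536540777 F [ 10.9211 -18.7406  -3.4654] w 0.0003385859128746009
```

View pics/cap2.png

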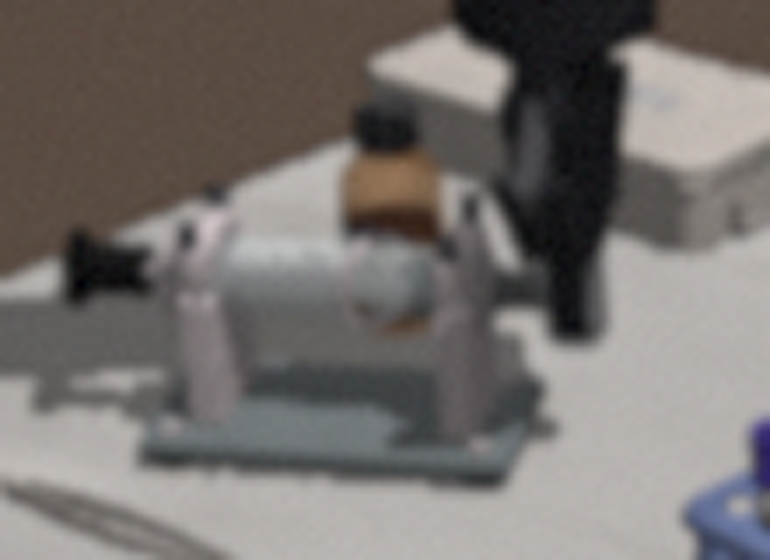

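The scene view shows the finger against the cap at about (545,290). The force climbed to 22 N with almost no motion, so the cap is at its hard stop. I'll back off, rise and go over to the knob.

>>> send_rows([
  [[255,0,0.02,0,0],[255,0,0.045,0,0],[255,-0.03,0.05,0,0],[255,-0.08,0.05,0,0],[255,-0.13,0.05,0,0]],
])

```text
time_s: 7.78
tcp_pos: [0.5907, 0.1297, 0.2]
tool_rot: [[-0.002, 0.532, -0.847], [0.001, -0.847, -0.532], [-1.0, -0.002, 0.001]]
contact_force: [0.3, 1.0, 0.1]
width: -0.0002
```

```bash
python3 say.py
```

```text
t 7.775 tcp [0.5907 0.1297 0.2   ] s 125.82769070170119 n 0.8628298535122216 z 200.00590891201205 yaw y -57.83410451047215 F.U -0.6625430755384184 F [0.2773 0.9561 0.12  ] w -0.00021987299383976957
```

>>> send_rows([
  [[100,0,-0.045,0,0],[100,0,-0.09,0,0],[100,0,-0.135,0,0],[100,0,-0.18,0,0],[100,0,-0.216,0,0]],
])

```text
time_s: 8.4
tcp_pos: [0.4744, 0.3143, 0.1989]
tool_rot: [[-0.002, 0.534, -0.846], [0.002, -0.846, -0.534], [-1.0, -0.002, 0.001]]
contact_force: [0.1, -0.0, 0.3]
width: 0.0515
```

>>> send_rows([
  [[100,0,0,0,0],[100,0,0,0,0]],
])

```text
time_s: 8.65
tcp_pos: [0.4763, 0.3116, 0.199]
tool_rot: [[-0.001, 0.532, -0.847], [-0.0, -0.847, -0.532], [-1.0, 0.0, 0.001]]
contact_force: [0.7, -0.2, -0.7]
width: 0.0518
```

```bash
python3 say.py
```

```text
t 8.65 tcp [0.4763 0.3116 0.199 ] s -89.07775840912815 n 0.7211639561980134 z 198.98216093566938 yaw y -57.83924575351323 F.U 0.5684072661751439 F [ 0.7096 -0.2259 -0.7024] w 0.05175298257342598
```

>>> send_rows([
  [[100,0.035,-0.001,0,0],[100,0.07,-0.001,0,0],[100,0.105,-0.001,0,0],[100,0.129,-0.001,0,0],[100,0.129,-0.001,0,0]],
])

```text
time_s: 9.28
tcp_pos: [0.476, 0.3101, 0.0686]
tool_rot: [[-0.003, 0.529, -0.849], [-0.003, -0.849, -0.529], [-1.0, 0.0, 0.004]]
contact_force: [-0.9, -0.2, 0.4]
width: 0.0516
```

```bash
python3 say.py
python3 - <<'E'
from h import *
im=r.read_camera("scene")[:,:,::-1]
u,v=proj("scene",at(-60)).astype(int)
cv2.imwrite("pics/knob.png",cv2.resize(im[v-40:v+30,u-40:u+50],(765,595),interpolation=cv2.INTER_CUBIC))
E
```

```text
t 9.275 tcp [0.476  0.3101 0.0686] s -87.97608817872951 n -0.40538985862823007 z 68.55395730177686 yaw y -58.06250838832906 F.U -0.28533800741487236 F [-0.9165 -0.2381  0.3531] w 0.05160112764285648
```

View pics/knob.png

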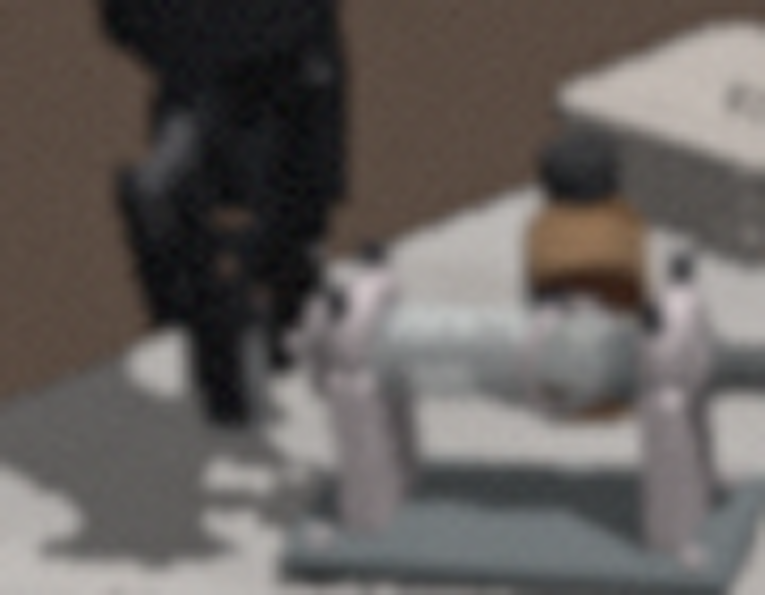

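The near finger, at columns 190-260, stands in front of the knob with the barrel clear of it. Now I'll close on the knob.

>>> send_rows([
  [[255,-0.001,-0.002,0,0],[255,-0.001,-0.002,0,0],[255,-0.001,-0.002,0,0],[255,-0.001,-0.002,0,0],[255,-0.001,-0.002,0,0]],
], newtons=60)

```text
time_s: 9.95
tcp_pos: [0.4734, 0.3132, 0.0724]
tool_rot: [[-0.003, 0.533, -0.846], [-0.002, -0.846, -0.533], [-1.0, -0.0, 0.003]]
contact_force: [-2.7, -2.9, 5.8]
width: 0.0191
```

```bash
python3 say.py
```

```text
t 9.95 tcp [0.4734 0.3132 0.0724] s -91.93828992402325 n -0.924080139459077 z 72.36727549818951 yaw y -57.7946378468109 F.U 1.0056365671032685 F [-2.6874 -2.873   5.7838] w 0.01914856518747409
```

>>> send_rows([
  [[255,0,-0.005,0,0],[255,0,-0.01,0,0],[255,0,-0.015,0,0],[255,0,-0.02,0,0],[255,0,-0.025,0,0]],
])

```text
time_s: 10.58
tcp_pos: [0.462, 0.3306, 0.0723]
tool_rot: [[-0.001, 0.531, -0.847], [-0.006, -0.847, -0.531], [-1.0, 0.004, 0.004]]
contact_force: [-0.2, -9.0, 5.6]
width: 0.0188
```

>>> send_rows([
  [[255,0,-0.003,0,0],[255,0,-0.006,0,0],[255,0,-0.006,0,0],[255,0,-0.006,0,0]],
])

```text
time_s: 11.08
tcp_pos: [0.4586, 0.3358, 0.0723]
tool_rot: [[-0.001, 0.531, -0.847], [-0.005, -0.847, -0.531], [-1.0, 0.004, 0.004]]
contact_force: [-0.5, -8.7, 7.7]
width: 0.0194
```

```bash
python3 say.py;python3 prof.py 2
python3 - <<'E'
from h import *
o=[]
for n in("top","scene"):
    im=np.mean([r.read_camera(n).astype(float) for _ in range(6)],0);np.save(f"pics/{n}2.npy",im)
    u,v=proj(n,at(-20)).astype(int);a=np.clip(im*1.4,0,255).astype(np.uint8)[v-35:v+35,u-40:u+40,::-1]
    o.append(cv2.resize(a,(400,350),interpolation=cv2.INTER_CUBIC))
cv2.imwrite("pics/draw1.png",np.hstack(o))
E
```

```text
t 11.075 tcp [0.4586 0.3358 0.0723] s -119.00006840350046 n -1.4638313525233912 z 72.32730164986646 yaw y -57.926128029330876 F.U 7.121646376642025 F [-0.4732 -8.7037  7.6745] w 0.019391874172149288
```

View pics/draw1.png

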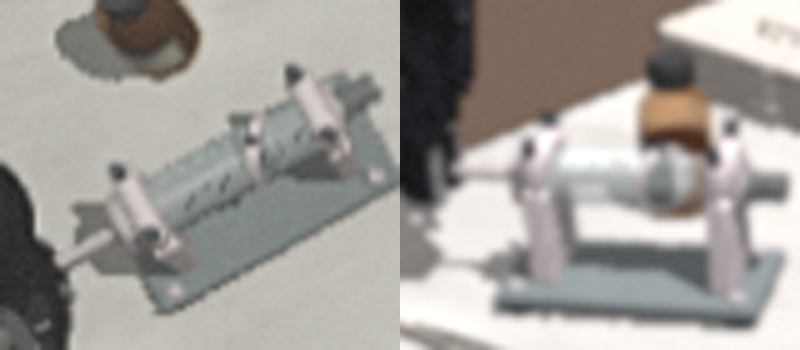

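The draw is holding: 27 mm out at 7.1 N, with the rod visible. The dark piston sits just right of the ring in the scene half, at about (665,180). I'll now locate the piston edge against the ring in the same images.

Run:
```python
from pix import *
for n,c0 in(("top",-17),("scene",-60)):
    A=np.load(f"pics/{n}.npy");B=np.load(f"pics/{n}2.npy")
    lo=proj(n,O);L=[]
    for v in range(int(lo[1])-45,int(lo[1])+45):
        for u in range(int(lo[0])-60,int(lo[0])+60):
            h=cyl(n,(u,v),.0135)
            if h and -10<h[0]<56 and abs(h[1]-c0)<45:L.append((h[0],A[v,u].mean(),B[v,u].mean()))
    L=np.array(L);print(n,"s(true), before, after, diff")
    for s in range(-10,56,2):
        m=L[(L[:,0]>=s)&(L[:,0]<s+2)];print(round(m[:,0].mean()-5.2,1),m[:,1:].mean(0).round(0),(m[:,2]-m[:,1]).mean().round(1))
```

```text
top s(true), before, after, diff
-14.2 [103. 105.] 2.1
-12.3 [107. 109.] 1.8
-10.2 [108. 111.] 2.9
-7.9 [105. 108.] 2.7
-5.9 [106. 109.] 2.7
-4.4 [112. 114.] 2.9
-2.2 [110. 114.] 3.7
-0.0 [107. 108.] 1.2
1.9 [107. 104.] -3.1
3.7 [114. 107.] -7.3
5.8 [119. 114.] -5.1
7.9 [116. 115.] -0.8
9.9 [110. 100.] -9.3
11.8 [92. 84.] -8.6
13.7 [105.  92.] -13.1
15.7 [113. 101.] -12.3
17.9 [107. 107.] -0.7
19.6 [109. 111.] 2.0
21.5 [107. 107.] 0.3
23.8 [110. 109.] -0.3
26.1 [110. 110.] 0.0
27.9 [104. 108.] 4.0
29.7 [ 97. 110.] 13.0
31.8 [ 86. 103.] 17.3
34.0 [ 88. 107.] 18.5
35.8 [ 86. 104.] 18.8
37.6 [ 87. 104.] 17.2
39.6 [89. 98.] 8.5
41.8 [108. 111.] 3.4
43.9 [111. 113.] 1.7
45.9 [120. 122.] 2.2
47.7 [136. 139.] 3.5
49.9 [135. 138.] 3.0
scene s(true), before, after, diff
-14.6 [133. 135.] 2.0
-12.3 [129. 131.] 1.8
-9.9 [133. 135.] 1.9
-8.5 [139. 141.] 2.0
-6.6 [119. 121.] 1.6
-4.0 [124. 126.] 1.9
-1.6 [136. 139.] 2.4
-0.6 [127. 129.] 1.5
1.7 [120. 121.] 1.1
4.4 [125. 121.] -4.2
6.2 [148. 143.] -4.5
7.3 [117. 102.] -15.2
9.9 [118.  95.] -23.3
12.4 [121.  93.] -27.8
13.4 [123.  90.] -32.6
15.6 [119.  87.] -32.1
18.2 [127.  91.] -35.9
20.2 [149. 118.] -31.1
21.4 [125. 104.] -21.0
23.8 [123. 119.] -3.8
26.2 [122. 128.] 6.5
27.6 [117. 126.] 8.4
29.7 [103. 115.] 11.1
32.1 [ 93. 104.] 10.6
34.2 [92. 96.] 4.3
35.3 [87. 92.] 5.6
37.5 [86. 90.] 4.3
40.3 [ 98. 101.] 2.5
42.5 [123. 125.] 1.9
43.2 [107. 109.] 1.3
45.8 [125. 127.] 2.1
48.4 [141. 142.] 1.9
49.3 [130. 132.] 1.6
```

View pics/strip2.png

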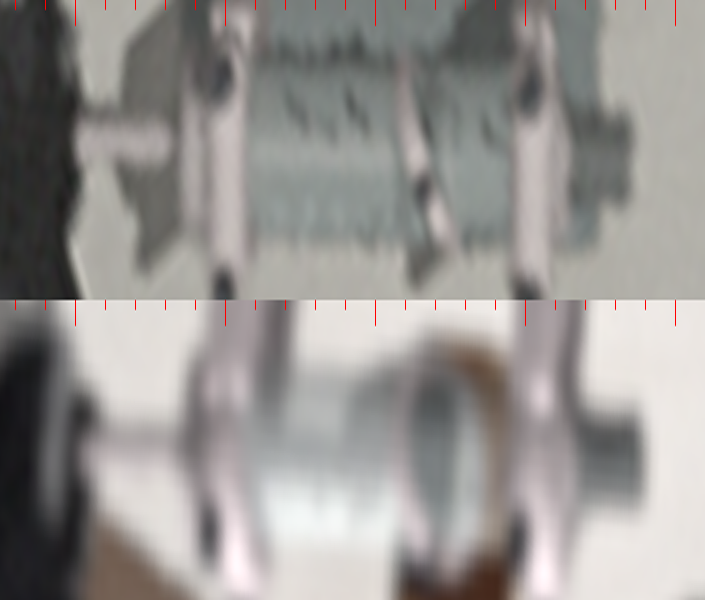

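>>> send_rows([
  [[255,0,-0.002,0,0],[255,0,-0.004,0,0],[255,0,-0.006,0,0],[255,0,-0.0068,0,0],[255,0,-0.0068,0,0]],
])

```text
time_s: 12.9
tcp_pos: [0.4552, 0.3409, 0.0723]
tool_rot: [[-0.001, 0.531, -0.848], [-0.006, -0.848, -0.531], [-1.0, 0.005, 0.004]]
contact_force: [0.5, -10.4, 7.0]
width: 0.0193
```

```bash
python3 say.py
python3 - <<'E'
from pix import *
from scipy.optimize import least_squares
for n in("top","scene"): np.save(f"pics/{n}3.npy",avg(n,8))
A=np.load("pics/top.npy")
# screw: darkness-weighted centroid
w=np.clip(105-A[187:191,171:177].mean(2),0,None);vv,uu=np.mgrid[187:191,171:177]
c=np.array([(w*uu).sum(),(w*vv).sum()])/w.sum();print("screw px",c)
for R in(.020,.023,.026):
    q=least_squares(lambda p:proj("top",O+U*p[0]/1e3+N*p[1]/1e3+Z*R)-c,[15,0],diff_step=.01).x;print("screw s,n true",R,q-[5.2,0])
# ring: R-G centroid per row, top view, hit on cylinder R=.0185
g=A[...,0]-A[...,1];L=[]
for v in range(184,198):
    k=np.clip(g[v,171:179]+1,0,None)
    if v<187:k=np.clip(g[v,173:178]+0,0,None);u=(k*np.arange(173,178)).sum()/k.sum()
    else:u=(k*np.arange(171,179)).sum()/k.sum()
    h=cyl("top",(u,v),.0185)
    if h:L.append((h[0]-5.2,18.5*np.sin(np.radians(h[1]))))
L=np.array(L);p=np.polyfit(L[:,1],L[:,0],1);print(L.round(1).tolist(),"fit at n=0",p[1],"yaw",np.degrees(np.arctan(p[0])))
for n,c0 in(("top",-17),("scene",-60)):
    A=np.load(f"pics/{n}.npy");B=np.load(f"pics/{n}3.npy");lo=proj(n,O);L=[]
    for v in range(int(lo[1])-45,int(lo[1])+45):
        for u in range(int(lo[0])-60,int(lo[0])+60):
            h=cyl(n,(u,v),.0135)
            if h and -12<h[0]<36 and abs(h[1]-c0)<45:L.append((h[0]-5.2,(B[v,u]-A[v,u]).mean(),h[1]))
    L=np.array(L);print(n,[(s+1,L[(L[:,0]>=s)&(L[:,0]<s+2)][:,1].mean().round(1)) for s in range(-16,30,2)])
E
```

```text
t 12.9 tcp [0.4552 0.3409 0.0723] s -125.103431503053 n -1.6097148316586776 z 72.30428352487034 yaw y -57.94535703160438 F.U 9.08730018607412 F [  0.5378 -10.3899   6.9515] w 0.019341831688541408
screw px [173.6743 188.5143]
screw s,n true 0.02 [11.1692  0.6707]
screw s,n true 0.023 [11.3679 -0.3158]
screw s,n true 0.026 [11.5666 -1.3024]
[[18.7, 11.8], [18.0, 8.4], [16.2, 6.1], [14.6, 3.9], [13.6, 1.3], [12.3, -1.0], [10.3, -2.8], [8.9, -4.9], [7.9, -7.1], [6.2, -8.9], [5.1, -10.9], [4.4, -13.0], [3.9, -15.1], [3.8, -17.1]] fit at n=0 12.341504975960765 yaw 30.29238279652862
top [(-15, np.float64(2.2)), (-13, np.float64(2.3)), (-11, np.float64(2.4)), (-9, np.float64(3.3)), (-7, np.float64(3.1)), (-5, np.float64(-0.6)), (-3, np.float64(-14.3)), (-1, np.float64(-15.9)), (1, np.float64(-14.2)), (3, np.float64(-6.9)), (5, np.float64(-7.8)), (7, np.float64(-2.2)), (9, np.float64(-3.5)), (11, np.float64(-4.3)), (13, np.float64(4.4)), (15, np.float64(3.5)), (17, np.float64(4.1)), (19, np.float64(2.2)), (21, np.float64(0.8)), (23, np.float64(-0.3)), (25, np.float64(0.0)), (27, np.float64(1.7)), (29, np.float64(10.2))]
scene [(-15, np.float64(2.0)), (-13, np.float64(2.0)), (-11, np.float64(2.2)), (-9, np.float64(2.0)), (-7, np.float64(-1.3)), (-5, np.float64(-13.5)), (-3, np.float64(-11.5)), (-1, np.float64(-19.8)), (1, np.float64(-12.7)), (3, np.float64(-12.7)), (5, np.float64(-6.4)), (7, np.float64(-13.5)), (9, np.float64(-21.1)), (11, np.float64(-27.7)), (13, np.float64(-29.7)), (15, np.float64(-19.7)), (17, np.float64(-4.1)), (19, np.float64(0.8)), (21, np.float64(10.2)), (23, np.float64(8.4)), (25, np.float64(8.0)), (27, np.float64(9.0)), (29, np.float64(11.6))]
```

Run:
```python
from pix import *
o=[]
for n,w,h in(("top",40,36),("scene",40,36)):
    B=np.load(f"pics/{n}3.npy");u,v=np.round(proj(n,at(11))).astype(int);print(n,u,v)
    a=B[v-h//2:v+h//2,u-w//2:u+w//2];m=a.mean(2,keepdims=True)
    a=np.clip((m+(a-m)*3)*1.6,0,255).astype(np.uint8)[:,:,::-1]
    a=cv2.resize(a,None,fx=10,fy=10,interpolation=cv2.INTER_CUBIC)
    # axis points s=1,6,11,16,21 marked at the barrel's lower-front silhouette
    for s in(1,6,11,16,21):
        p=(proj(n,at(s,.07)-N*.022)-[u-w//2,v-h//2]+.5)*10;cv2.circle(a,tuple(int(x) for x in p),2,(0,0,255) if s==11 else (0,255,255),-1)
    o.append(a)
cv2.imwrite("pics/final.png",np.hstack(o))
```

```text
top 175 191
scene 214 166
```

View pics/final.png

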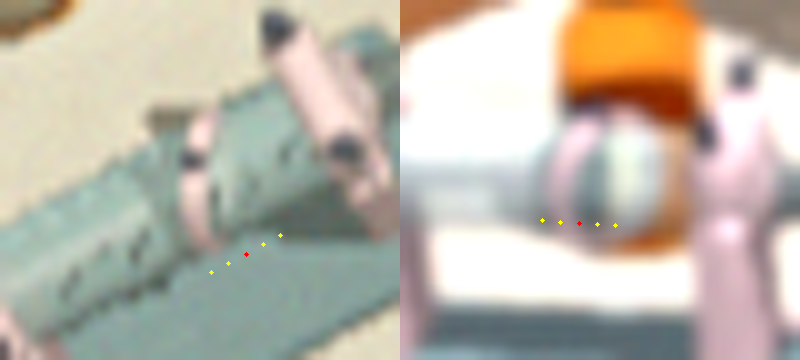

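The last view shows the dark piston on both sides of the skewed ring in the scene half (ring about 555-595, dark to about 608), so its edge is near the ring. In the top half the ring runs from (205,105) to (213,250). I'll check the ring's midpoint and the piston face ellipse.

```bash
python3 say.py
python3 - <<'E'
from pix import *
for p in((175.0,190.3),(175.4,190.3),(174.9,190.7)):
    print("ring midpoint top, s true",(plane("top",p,.07)-at(0))@U*1e3)
# scene: right boundary of dark piston face, rows 163-167, and ring left boundary
A=np.load("pics/scene.npy");B=np.load("pics/scene3.npy");C=np.load("pics/scene2.npy")
f=np.radians(np.arange(0,360,3))
def right(s,R=.0135):
    c=np.array([proj("scene",at(s)+N*R*np.sin(k)+Z*R*np.cos(k)) for k in f]);return c[np.abs(c[:,1]-165)<1.5][:,0].max()
def leftring(s,a):
    V=N*np.cos(a)-U*np.sin(a);c=np.array([proj("scene",at(s)+V*.0185*np.sin(k)+Z*.0185*np.cos(k)) for k in f]);return [c[np.abs(c[:,1]-q)<1.2][:,0].min().round(1) for q in(162,165,168)]
for nm,D in(("27mm",C),("33mm",B)):
    d=(D-A)[163:168].mean((0,2));print(nm,dict(zip(range(204,226),d[204:226].round(0))))
print("face right col by s",[(s,right(s).round(1)) for s in(5,8,11,14,17,20)])
print("ring front col at rows 162,165,168:",[(s,a,leftring(s,np.radians(a))) for s in(8,11,13) for a in(0,-22,-30)],"observed 211.0,210.0,209.5")
E
```

```text
t 13.7 tcp [0.4553 0.3409 0.0723] s -125.06152136585264 n -1.584794383304354 z 72.32009604781645 yaw y -57.9535918807548 F.U 7.84521042742405 F [ 0.0218 -9.2473  7.0705] w 0.01899744004206413
ring midpoint top, s true 10.74133157742251
ring midpoint top, s true 11.651847912034919
ring midpoint top, s true 10.038270816943069
27mm {204: np.float64(2.0), 205: np.float64(2.0), 206: np.float64(2.0), 207: np.float64(2.0), 208: np.float64(2.0), 209: np.float64(1.0), 210: np.float64(-4.0), 211: np.float64(-14.0), 212: np.float64(-25.0), 213: np.float64(-30.0), 214: np.float64(-33.0), 215: np.float64(-36.0), 216: np.float64(-25.0), 217: np.float64(-4.0), 218: np.float64(9.0), 219: np.float64(13.0), 220: np.float64(10.0), 221: np.float64(4.0), 222: np.float64(2.0), 223: np.float64(2.0), 224: np.float64(2.0), 225: np.float64(2.0)}
33mm {204: np.float64(2.0), 205: np.float64(2.0), 206: np.float64(-1.0), 207: np.float64(-13.0), 208: np.float64(-23.0), 209: np.float64(-15.0), 210: np.float64(-8.0), 211: np.float64(-14.0), 212: np.float64(-25.0), 213: np.float64(-32.0), 214: np.float64(-21.0), 215:
[... 396 characters left out ...]
loat64(218.3))]
ring front col at rows 162,165,168: [(8, 0, [np.float64(211.0), np.float64(210.6), np.float64(210.6)]), (8, -22, [np.float64(209.5), np.float64(208.5), np.float64(208.3)]), (8, -30, [np.float64(208.9), np.float64(207.7), np.float64(207.6)]), (11, 0, [np.float64(212.1), np.float64(211.7), np.float64(211.7)]), (11, -22, [np.float64(210.6), np.float64(209.5), np.float64(209.4)]), (11, -30, [np.float64(209.9), np.float64(208.9), np.float64(208.7)]), (13, 0, [np.float64(212.8), np.float64(212.5), np.float64(212.4)]), (13, -22, [np.float64(211.3), np.float64(210.3), np.float64(210.1)]), (13, -30, [np.float64(210.8), np.float64(209.6), np.float64(209.4)])] observed 211.0,210.0,209.5
```

The estimates put the ring centre 0 to 2.8 mm nozzle-ward of the piston edge, with a mean of about 1 mm. I'll ease back 1 mm and settle.

>>> send_rows([
  [[255,0,0.0005,0,0],[255,0,0.001,0,0],[255,0,0.001,0,0],[255,0,0.001,0,0],[255,0,0.001,0,0]],
])

```text
time_s: 14.32
tcp_pos: [0.4556, 0.3403, 0.0723]
tool_rot: [[-0.001, 0.531, -0.848], [-0.006, -0.848, -0.531], [-1.0, 0.004, 0.004]]
contact_force: [0.5, -9.3, 6.8]
width: 0.0191
```

```bash
python3 say.py
```

```text
t 14.325 tcp [0.4556 0.3403 0.0723] s -124.38775554743984 n -1.562099741853791 z 72.3289810166644 yaw y -57.94659048796218 F.U 8.13829976094885 F [ 0.4934 -9.2975  6.8232] w 0.019149383857947233
```

>>> send_rows([
  [[255,0,0,0,0],[255,0,0,0,0],[255,0,0,0,0],[255,0,0,0,0]],
])

```text
time_s: 14.82
tcp_pos: [0.4556, 0.3403, 0.0723]
tool_rot: [[-0.001, 0.531, -0.847], [-0.006, -0.847, -0.531], [-1.0, 0.004, 0.004]]
contact_force: [0.1, -8.9, 7.7]
width: 0.0191
```

```bash
python3 say.py
python3 - <<'E'
from pix import *
# final: compare piston in top and scene, cap face vs start
A=np.load("pics/scene.npy");B=avg("scene",6);d=(B-A)[163:168].mean((0,2));print(dict(zip(range(205,222),d[205:222].round(0))))
T0=np.load("pics/top.npy");T=avg("top",6);L=[]
for v in range(150,230):
    for u in range(130,215):
        h=cyl("top",(u,v),.006)
        if h and 70<h[0]<100:L.append((h[0]-5.2,T0[v,u].mean(),T[v,u].mean()))
L=np.array(L)
for s in range(66,94,2):
    m=L[(L[:,0]>=s)&(L[:,0]<s+2)];print(s+1,m[:,1:].mean(0).round(0),end=" ")
E
```

```text
t 14.825 tcp [0.4556 0.3403 0.0723] s -124.3972548536379 n -1.5942322640853726 z 72.30669492650134 yaw y -57.940063545078885 F.U 7.54879070884416 F [ 0.0545 -8.8769  7.7187] w 0.019144557248612398
{205: np.float64(2.0), 206: np.float64(-1.0), 207: np.float64(-11.0), 208: np.float64(-21.0), 209: np.float64(-15.0), 210: np.float64(-8.0), 211: np.float64(-14.0), 212: np.float64(-25.0), 213: np.float64(-32.0), 214: np.float64(-24.0), 215: np.float64(-5.0), 216: np.float64(8.0), 217: np.float64(11.0), 218: np.float64(10.0), 219: np.float64(12.0), 220: np.float64(10.0), 221: np.float64(4.0)}
67 [76. 78.] 69 [77. 76.] 71 [77. 82.] 73 [78. 82.] 75 [81. 82.] 77 [80. 82.] 79 [76. 93.] 81 [ 79. 114.] 83 [ 82. 132.] 85 [105. 136.] 87 [120. 135.] 89 [134. 135.] 91 [134. 134.] 93 [133. 135.]
```

```bash
python3 -c "
from rig import r
print(r.close_job())"
```

```text
the job is handed in; nothing more can be done
None
```

I pressed the cap home, then pinched the knob and drew the plunger about 32.5 mm. The job was handed in at 14.9 s with the knob still held. `r.close_job()` gives no verdict, so I can't confirm a pass.

- **Cap:** with the final push at 22 N the finger stopped moving, so the cap is at its hard stop. In the top view its face moved about 5.5 mm toward the barrel.
- **Plunger:** the last reading showed a steady pose, a grip 19 mm wide and a pull of about 7.5–8 N. That pull agrees with the spring at this draw, and I saw no slip: the piston's front edge moved with the tool in both views.
- **Ring, the weak point:** the ring looks set at a skew of about 20–30° in the images, and my estimates of its centre disagree.
    - The top view (ring fit, ends and screw) puts it 10–12.3 mm along the stand's x axis.
    - The scene view put it up to 2.8 mm nozzle-ward of the piston edge, before I eased back about 0.7 mm.
    - I left the edge at about 11.5 mm, inside the ±3 mm band on every estimate.
- **Other objects:** nothing the arm did came close to the bottle, forceps, timer, pen or marker, but I did not measure them again at the end.

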